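Re-pair the mixed-up shoe lasts in their order trays

ROBOT

A 6-joint arm with a two-finger parallel gripper is mounted at the origin on the work surface. World frame = base frame: x ahead of the robot, y to its left, z up, the work surface at z = 0. Lengths are in m, angles in rad, forces in N, time in s.
With the tool pointing down it reaches from about 0.275 to 0.85 m from the base axis. Payload 5.2 kg.
Tool frame: the origin (TCP) lies on the centre line of the jaws, within the pads' length; the fingertips stand 17 mm ahead of it and the grasp point (between the pads) lies 2 mm behind it (r.tip_reach is the distance from the TCP to the fingertips, in m); y points along the fingers, z is the direction in which the jaws open and shut, and the axes are right-handed (so a half turn about y gives the same grasp; the last joint's range is limited). The gripper opens to 85 mm and grips with 20 to 120 N. Pads are 22 mm wide; open, the fingers measure 114 mm over their backs; the gripper's body (76 mm by 85 mm) begins 54 mm behind the grasp point. The pads swing forward as they close: fully open they stand 13 mm farther back than shut.
Start: joints at [-1.356, 0.259, 1.535, -0, 1.348, -0.203], TCP at [0.223, -0.503, 0.248] pointing down, gripper open.
Joint ranges: [-3.14, 3.14], [-0.91, 2.08], [0.19, 2.58], [-1.22, 4.36], [0.22, 2.71], [-3.12, 3.12]. Speed limits (rad/s): [2.57, 2.57, 3.14, 3.14, 3.14, 3.14].

INTERFACE

Orientations are given as a unit quaternion [w, x, y, z].
In Python, from cell import telemetry, eyes, order, finder, r gives the robot as it stands. The module is installed in compiled form; this text tells all that it offers.
- The arm moves only by the tool apply_moves, never from a script. Its argument "motion" is a list of rows, each an object with "fingers": the opening, from -1 (shut) to 1 (fully open), so that 0 is half open; "dp": the shift along the tool's x, y, z in cm, a list of three; "delta_rot": the turn, a rotation vector about the tool's x, y, z in degrees, a list of three. In form: [{"fingers": fingers, "dp": [x, y, z], "delta_rot": [wx, wy, wz]}, ...]. A call has 1 to 20 rows; each row shifts and turns the commanded pose from where the row before left it, along the tool's axes as they then stand; what a row does not reach is not made up. A row lasts 1/10 s, in which the tool goes at most 50 mm and 8.59 degrees, less where a joint would pass 70% of its speed; a pose out of reach is approached as far as the arm can. A call is refused whole if a number of a shift passes 5 or a number of a turn 8.59, either way. A call with a gripper value outside its range is refused whole. The fingers move at their own pace and stop on an object; the grip force is fixed at half the most. Time passes only in rows, so rows that do not move let the fingers close. It gives the time, the measured TCP pose, the force and the opening at its end, in the units of the state.
- telemetry.get_state(): the state, without advancing time (a new reading comes with each control period).
- eyes.capture(name): name is "side" or "top"; returns a dict with "image" (480x640x3 uint8, red, green, blue), "z_map" (480x640 float32, m along the optical axis (not along the pixel's ray), 0 where there is no reading), "mtx" (3x3 intrinsics, pixels), "R" (3x3) and "t" (3): a world point X has camera coordinates R X + t. Camera axes: x right, y down, z forward; pixel columns grow to the right and rows downward; lengths in m; the calibration is good to about 2 mm. A picture is of the moment at which its call begins.
- order.sign_off(): hands the job in, once; it reports no verdict.
Trained networks look in the newest picture that a camera, given by its name, has taken for a name from the list of things; names that differ only in an ending like _2 or _b are one class to them, and where a whole thing is asked for, a point or a joint stands for the part that bears it (a point fixed in the world has none). Each returns a list of dicts, best first, with "confidence" (0 to 1); they miss things now and then, are a little off and sometimes report something else, mostly with a low value. They report only what shows in the picture. A call takes as long as a camera call. They do not tell look-alikes from the thing itself.
- finder.recognise(camera, target): "location" ([x, y, z] in m, in the coordinates of the camera as it stood for that picture, good to about 4 mm: the middle of the surface that is visible of it).
- finder.landmark_of(camera, target): "location" ([x, y, z] in m, in the coordinates of the camera as it stood for that picture, good to about 4 mm: a listed point, or the origin of a listed thing).
The state is a dict: "clock": time; "joint_positions": joint angles; "joint_velocities": joint speeds; "effort": joint torques, N m; "tool_pos": TCP position; "ee_rot": TCP orientation; "ft_force": force on the tool from outside, world axes, zero at the start; "moment": the same for the moment, N m; "opening": finger opening in m.
Only numpy, scipy, OpenCV 4.12 (cv2) and the standard library are available. Lean on these libraries where they do the work, as an engineer would, in place of code of your own. Each camera call takes 0.05 s, during which the arm holds its last target.

TASK

Each order tray should hold one pair of shoe lasts, side by side like a pair of feet seen from the robot, but the three right-foot lasts have got mixed up: each stands beside a left last of another size. Swap them round until every right last stands upright in the right-hand half of the tray with the left last of its own size, toe the same way and level with its mate; to free a place, set one of them down standing in the empty tray meanwhile, and leave no last there at the end. Do not shift or knock over the left lasts.

Things in the scene. Friction and masses are not known exactly. Their poses are not given: they have to be found in the camera images.
- right_small: small RIGHT-foot shoe last, pale plastic, on its flat sole: 125 mm long, 52 wide at the ball, 64 high at the cone; broad round toe, leaning left seen from the heel. Origin on the sole under the dark thimble hole in the cone's top; x to the toe (tip 91 mm ahead, heel 34 behind). The cone's upright parallel sides (27 mm apart across y, 38 long, from 27 mm up) are the grip. Loose, about 140 g
- right_medium: medium RIGHT-foot shoe last, pale plastic, on its flat sole: 158 mm long, 59 wide at the ball, 72 high at the cone; rounded toe, leaning left seen from the heel. Origin on the sole under the dark thimble hole in the cone's top; x to the toe (tip 115 mm ahead, heel 43 behind). The cone's upright parallel sides (31 mm apart across y, 47 long, from 30 mm up) are the grip. Loose, about 230 g
- right_large: large RIGHT-foot shoe last, pale plastic, on its flat sole: 190 mm long, 66 wide at the ball, 80 high at the cone; slim, rather pointed toe, leaning left seen from the heel. Origin on the sole under the dark thimble hole in the cone's top; x to the toe (tip 139 mm ahead, heel 51 behind). The cone's upright parallel sides (35 mm apart across y, 57 long, from 34 mm up) are the grip. Loose, about 360 g
- left_small: small LEFT-foot shoe last, the mirror image of right_small (toe leans right seen from the heel), same size 125 x 52 x 64 mm, same material, origin and axes. Loose; stands in the left-hand compartment of tray_small and stays there
- left_medium: medium LEFT-foot shoe last, the mirror image of right_medium (toe leans right seen from the heel), same size 158 x 59 x 72 mm, same material, origin and axes. Loose; stands in the left-hand compartment of tray_medium and stays there
- left_large: large LEFT-foot shoe last, the mirror image of right_large (toe leans right seen from the heel), same size 190 x 66 x 80 mm, same material, origin and axes. Loose; stands in the left-hand compartment of tray_large and stays there
- tray_small: fixed grey tray 282 x 186 mm, holds the small left last. Origin: centre of underside, x away from the robot. Walls 28 mm high, 5 thick; floor 6 thick. A rib (4 wide, 10 over the floor) parts two compartments, x -136 to 78 mm, 86 wide: left-hand at y +45, right-hand at y -45 mm. Beyond, a pocket for small parts. Place of the small right last: x -73, y -45 mm, toe to +x
- tray_medium: fixed grey tray, same as tray_small (size, origin, axes, compartments), holds the medium left last. Place of the medium right last: right-hand compartment, x -73, y -45 mm, toe to +x, level with its mate
- tray_large: fixed grey tray, same as tray_small (size, origin, axes, compartments), holds the large left last. Place of the large right last: right-hand compartment, x -73, y -45 mm, toe to +x, level with its mate
- tray_spare: fixed grey tray, same as tray_small (size, origin, axes, compartments) but with no last in it at the start: the free spot. Any right last fits in either compartment, at x -73, y -45 or +45 mm
Not all that is in view belongs to the job. What is shaped like the right_small but green is not meant.

How it is judged:
By the outcome, as a careful person would: the job done as asked, in the order asked, and still so for the second after the job is handed in, with the robot touching nothing.
It also fails if it takes over 120 s, if anything falls off the work surface, if the arm or the gripper's body presses on something with over 40 N, if the wrist force passes 120 N, or if a joint passes its speed limit or range.

## Working session

There is one attempt and no reset: what is moved stays moved. The work goes in short steps, Python scripts to look and compute and a tool call to move; the robot and the scene stay as the last step left them, time stands still between calls to the robot, and variables do not carry over. Pictures are saved under pics/ and viewed, and the job is handed in when it is done.

Besides the shell and the picture viewer there is one more tool, called after "Request:" as name([rows], argument=value, ...), one row to a line, values as JSON. apply_moves: Moves the arm, as the interface text tells. Its arguments: {"type":"object","properties":{"motion":{"type":"array"}},"required":["motion"]}

```bash
mkdir -p pics
python3 - <<'E'
from cell import telemetry, eyes, order, finder, r
import cv2
print(telemetry.get_state())
for n in ("side","top"):
    c=eyes.capture(n); cv2.imwrite(f"pics/{n}0.png",c["image"][:,:,::-1]); print(n,c["mtx"],c["R"],c["t"])
    for t in ["right_small","right_medium","right_large","left_small","left_medium","left_large","tray_small","tray_medium","tray_large","tray_spare"]:
        for f in (finder.landmark_of,):
            for d in f(n,t)[:4]:
                p=d["location"]; w=c["R"].T@(p-c["t"]); q=c["mtx"]@p
                print(t,round(d["confidence"],2),w.round(3),(q[:2]/q[2]).round())
E
```

```text
{'clock': 0.0, 'joint_positions': array([-1.35578289e+00,  2.59347086e-01,  1.53609698e+00, -4.53016466e-05,
        1.34799319e+00, -2.02800410e-01]), 'joint_velocities': array([ 0.0005399 , -0.00131514, -0.00151231,  0.00212623,  0.000516  ,
       -0.00107406]), 'effort': array([ 8.50348374e-05, -4.46031868e+01, -2.90570194e+01, -1.60710797e-04,
        1.18462677e-02,  7.93667681e-06]), 'tool_pos': array([ 0.22306744, -0.50218224,  0.24746689]), 'ee_rot': array([ 0.14663119, -0.14667039,  0.69238403, -0.69107991]), 'ft_force': array([0.10433446, 0.25072449, 0.26168585]), 'moment': array([-0.0051814 ,  0.0184255 ,  0.04752159]), 'opening': 0.08567754396910753}
side [[453.53697515   0.         319.91091754]
 [  0.         453.53697515 235.27561148]
 [  0.           0.           1.        ]] [[-0.95420671 -0.29856824  0.01861633]
 [-0.22233658  0.6661882  -0.71187058]
 [ 0.20013997 -0.68341077 -0.70206389]] [0.38904229 0.15836646 1.07046096]
right_small 0.9 [ 0.354 -0.141 -0.002] [354. 231.]
right_small 0.64 [ 0.539 -0.151  0.001] [292. 213.]
right_medium 0.15 [ 0.498 -0.367  0.007]
[... 758 characters left out ...]
_small 0.83 [ 0.194 -0.441  0.   ] [492. 333.]
right_small 0.77 [ 0.534 -0.153  0.008] [371. 194.]
right_medium 0.67 [0.498 0.061 0.007] [283. 209.]
right_large 0.61 [ 0.492 -0.365  0.004] [457. 210.]
left_small 0.74 [ 0.494 -0.279  0.008] [422. 210.]
left_medium 0.8 [ 0.531 -0.069  0.002] [336. 196.]
left_medium 0.41 [ 0.607 -0.11   0.003] [352. 165.]
left_large 0.72 [0.502 0.152 0.007] [245. 207.]
left_large 0.38 [0.501 0.063 0.005] [282. 208.]
left_large 0.26 [0.572 0.106 0.002] [264. 180.]
tray_small 0.76 [ 0.565 -0.324  0.003] [440. 181.]
tray_medium 0.55 [ 0.604 -0.112 -0.002] [353. 167.]
tray_large 0.98 [0.573 0.105 0.002] [265. 179.]
tray_spare 0.82 [ 0.588  0.327 -0.   ] [174. 174.]
```

View pics/top0.png

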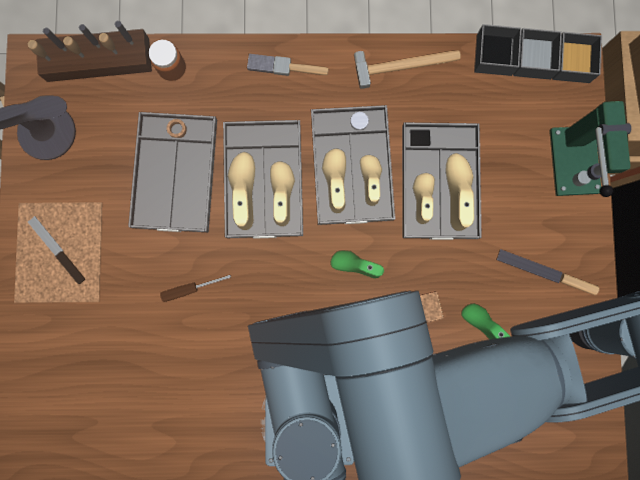

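View pics/side0.png

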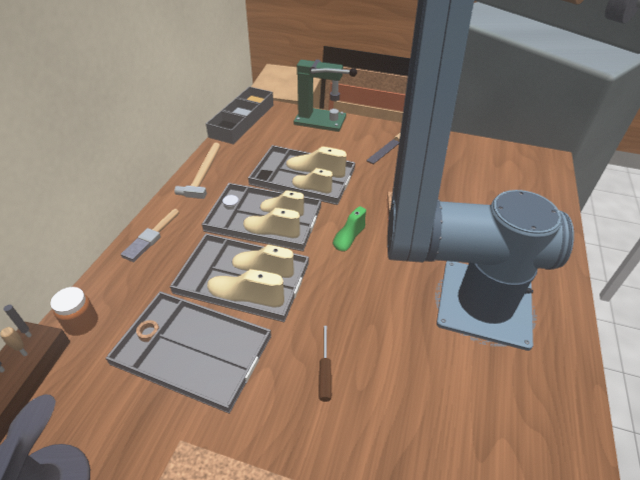

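The trays run left to right in the top view:
- **Spare tray:** (174,174), empty.
- **Large tray:** (264,180). Left last at (241,207), with the medium right last at (281,208).
- **Medium tray:** (352,165). Left last at (336,193), with the small right last at (373,188).
- **Small tray:** (440,181). Left last at (427,207), with the large right last at (466,205).

Things that could be mistaken for right_small are the green lasts at (357,265) and (487,322). I choose the pale one at (373,188).

Next I'll measure each pose and check the choice in a close crop.

```bash
cat > h.py <<'E'
from cell import telemetry, eyes, order, finder, r
import cv2, numpy as np
def cloud(c):
    z=c["z_map"]; K=c["mtx"]; v,u=np.mgrid[0:480,0:640]
    P=np.stack([(u-K[0,2])/K[0,0]*z,(v-K[1,2])/K[1,1]*z,z],-1)
    W=(P-c["t"])@c["R"]; W[z==0]=np.nan
    return W
def measure(n="top",c=None,verbose=True):
    c=c or eyes.capture(n); W=cloud(c); img=c["image"].astype(int)
    R,G,B=[img[...,i] for i in range(3)]
    return c,W,R,G,B
def lasts(c):
    W=cloud(c); img=c["image"].astype(int); R,G,B=[img[...,i] for i in range(3)]
    m=((R-B>25)&(R>140)&(G>R*0.8)&(W[...,2]>0.012)&(W[...,2]<.4)&(W[...,0]>.3)&(W[...,0]<.75)).astype(np.uint8)
    out=[]
    n,L,S,_=cv2.connectedComponentsWithStats(m)
    for i in range(1,n):
        if S[i,4]<150: continue
        k=L==i; p=W[k]; zt=np.percentile(p[:,2],97)
        top=k&(W[...,2]>zt-.006); q=W[top]
        (cx,cy),(w,h),a=cv2.minAreaRect((q[:,:2]*1000).astype(np.float32))
        out.append(dict(px=(S[i,:4]).tolist(),n=S[i,4],ztop=zt,topmean=q.mean(0),rect=(cx,cy,w,h,a),xr=(p[:,0].min(),p[:,0].max())))
    return out
E
python3 - <<'E'
from h import *
np.set_printoptions(suppress=True,precision=4)
for n in("top","side"):
    c=eyes.capture(n); print(n)
    for o in lasts(c): print(o["px"],o["n"],round(o["ztop"],4),o["topmean"],np.round(o["rect"],1),np.round(o["xr"],3))
    im=c["image"]
    if n=="top":
        W=cloud(c); np.save("W.npy",W); np.save("im.npy",im)
        cv2.imwrite("pics/crop1.png",cv2.resize(im[95:245,120:490],None,fx=2.1,fy=2.1,interpolation=cv2.INTER_CUBIC)[:,:,::-1])
        # tray
        g=im.astype(int); sat=g.max(-1)-g.min(-1)
        m=((sat<25)&(W[...,2]>.003)&(W[...,2]<.05)&(W[...,0]>.38)&(W[...,0]<.76)).astype(np.uint8)
        for lo,hi in((.003,.012),(.02,.05)):
            print(lo,np.histogram(W[...,2][(m>0)],bins=np.arange(0,.05,.004)))
            mm=cv2.morphologyEx(m,cv2.MORPH_CLOSE,np.ones((3,3)))
            k,L,S,C=cv2.connectedComponentsWithStats(mm)
            for i in range(1,k):
                if S[i,4]<1500: continue
                p=W[(L==i)&(m>0)]; 
                r_=p[(p[:,2]>.02)]
                print(S[i],np.round(cv2.minAreaRect((p[:,:2]*1000).astype(np.float32)),1) if 0 else cv2.minAreaRect((p[:,:2]*1000).astype(np.float32)), cv2.minAreaRect((r_[:,:2]*1000).astype(np.float32)),np.median(r_[:,2]))
            break
s=telemetry.get_state()
from scipy.spatial.transform import Rotation as Ro
q=s["ee_rot"]; print(Ro.from_quat(q[[1,2,3,0]]).as_matrix())
E
```

```text
top
[323, 149, 23, 60] 914 0.0811 [ 0.5237 -0.0687  0.0783] [524.9 -69.   69.5  30.2   3.5] [0.488 0.645]
[228, 152, 27, 75] 1291 0.0891 [0.4913 0.1538 0.0865] [491.3 154.5  85.8  34.3   1.1] [0.448 0.637]
[447, 153, 27, 75] 1193 0.0893 [ 0.4855 -0.3653  0.0864] [ 484.3 -365.3   33.7   84.    89.3] [0.442 0.632]
[360, 155, 22, 47] 618 0.0728 [ 0.5341 -0.1539  0.0702] [ 535.7 -154.3   57.    25.8    0. ] [0.506 0.629]
[271, 161, 24, 62] 952 0.0813 [0.4933 0.0632 0.0783] [494.6  63.6  68.2  30.2   0. ] [0.457 0.613]
[414, 173, 20, 48] 616 0.073 [ 0.4882 -0.2776  0.07  ] [ 488.4 -277.3   26.5   54.7   88.7] [0.46  0.583]
[562, 274, 36, 14] 239 0.0275 [ 0.3128 -0.6427  0.0238] [ 310.1 -646.3   80.9   18.4   67.5] [0.301 0.333]
0.003 (array([ 2173, 11109,  5193,  1844,  1542,  1533,  2237,  1445,   274,
          76,    73,   127]), array([0.   , 0.004, 0.008, 0.012, 0.016, 0.02 , 0.024, 0.028, 0.032,
       0.036, 0.04 , 0.044, 0.048]))
[ 311  105   84  120 6924] ((603.8890380859375, -110.18115234375), (285.2711181640625, 188.8186798095703), 3.0381054878234863) ((603.8414306640625, -108.
[... 908 characters left out ...]
4599609375), (193.22714233398438, 284.82598876953125), 88.49384307861328) ((563.4192504882812, -323.6097106933594), (187.7565155029297, 284.73858642578125), 88.60803985595703) 0.026399963146295932
side
[286, 147, 60, 23] 568 0.0859 [ 0.4869 -0.3617  0.0837] [ 487.  -363.2   38.5   85.5   89.2] [0.444 0.629]
[292, 167, 41, 21] 346 0.0698 [ 0.4887 -0.2742  0.0675] [ 489.8 -274.7   28.7   55.7   84.5] [0.461 0.585]
[243, 190, 61, 43] 1082 0.0776 [ 0.5254 -0.0666  0.0759] [523.5 -96.6  97.4  71.6  85. ] [0.49  0.643]
[207, 245, 87, 60] 2157 0.0861 [0.4922 0.1576 0.0843] [493.7 155.6  84.8  38.1   9. ] [0.449 0.636]
[[-0.914  -0.      0.4058]
 [-0.4058  0.     -0.914 ]
 [ 0.     -1.     -0.    ]]
```

View pics/crop1.png

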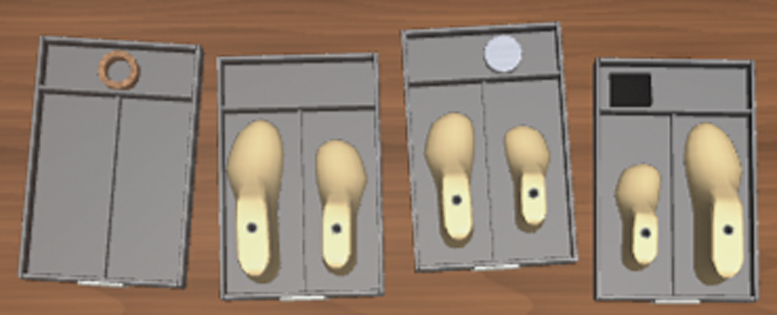

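The crop confirms it. The pale right lasts have their thimble holes at crop pixels (337,228) for medium in the large tray, (533,192) for small in the medium tray and (727,230) for large in the small tray. The neighbours' toes lean the other way, and the green ones lie outside the trays. Next I'll locate the holes from both cameras and fit the tray frames.

```bash
cat >> h.py <<'E'
from scipy.optimize import least_squares
from scipy.ndimage import map_coordinates
def proj(c,X):
    q=(np.atleast_2d(X)@c["R"].T+c["t"])@c["mtx"].T; return q[:,:2]/q[:,2:]
def ray_at(c,uv,z):
    d=c["R"].T@np.linalg.solve(c["mtx"],[uv[0],uv[1],1]); o=-c["R"].T@c["t"]
    return o+d*(z-o[2])/d[2]
def hole(c,guess,rad=5):
    u,v=proj(c,guess)[0]; u0,v0=int(round(u)),int(round(v))
    g=c["image"].astype(float).mean(-1)
    w=g[v0-rad:v0+rad+1,u0-rad:u0+rad+1]; j=np.unravel_index(w.argmin(),w.shape); u0+=j[1]-rad; v0+=j[0]-rad
    w=g[v0-2:v0+3,u0-2:u0+3]; d=np.clip(np.percentile(w,80)-w,0,None)
    yy,xx=np.mgrid[-2:3,-2:3]; return np.array([u0+(d*xx).sum()/d.sum(),v0+(d*yy).sum()/d.sum()]),w.min()
def tri(cs,uvs):
    f=lambda X: np.concatenate([proj(c,X)[0]-uv for c,uv in zip(cs,uvs)])
    s=least_squares(f,[.5,0,.07]); return s.x,np.abs(s.fun).max()
E
python3 - <<'E'
from h import *
np.set_printoptions(suppress=True,precision=4)
ct=eyes.capture("top"); cs=eyes.capture("side")
G=dict(left_small=(.494,-.278,.07),right_large=(.492,-.365,.086),left_medium=(.531,-.07,.078),right_small=(.536,-.152,.07),left_large=(.503,.153,.086),right_medium=(.498,.062,.078))
for k,g in G.items():
    a,_=hole(ct,np.array(g)); b,_=hole(cs,np.array(g))
    X,e=tri([ct,cs],[a,b]); print(k,a,b,X,round(e,2),"top@z",ray_at(ct,a,g[2])[:2],"side@z",ray_at(cs,b,g[2])[:2])
# trays: fit outer-wall top-rim model from top view depth edge: use rim mask contour
W=cloud(ct); im=ct["image"].astype(int); sat=im.max(-1)-im.min(-1)
for n,(cx,cy,yaw) in dict(small=(.564,-.324,-1.4),medium=(.605,-.109,3.),large=(.571,.108,1.),spare=(.588,.326,-4.)).items():
    m=((sat<25)&(np.abs(W[...,0]-cx)<.17)&(np.abs(W[...,1]-cy)<.115)&(W[...,2]>.018)&(W[...,2]<.034))
    p=W[m][:,:2]
    def f(x):
        c,s=np.cos(x[2]),np.sin(x[2]); d=p-x[:2]; X=d[:,0]*c+d[:,1]*s; Y=-d[:,0]*s+d[:,1]*c
        # distance to nearest of 4 outer wall centrelines
        e=np.stack([X-.1385,X+.1385,Y-.0905,Y+.0905,X-.0805],-1); i=np.abs(e).argmin(1)
        r_=e[np.arange(len(e)),i]; return r_[...]
    s=least_squares(f,[cx,cy,np.radians(yaw)],loss="cauchy",f_scale=.002,x_scale=[.01,.01,.05])
    x=s.x; R=np.array([[np.cos(x[2]),-np.sin(x[2])],[np.sin(x[2]),np.cos(x[2])]])
    print(n,len(p),x[:2],np.degrees(x[2]).round(2),"L",x[:2]+R@[-.073,.045],"R",x[:2]+R@[-.073,-.045], np.median(np.abs(s.fun)))
E
```

```text
left_small [427.3188 205.5987] [320.7723 170.793 ] [ 0.4934 -0.2794  0.0687] 0.17 top@z [ 0.4928 -0.2793] side@z [ 0.4934 -0.2778]
right_large [466.5326 204.2711] [329.4777 150.0159] [ 0.4933 -0.3672  0.084 ] 0.27 top@z [ 0.4925 -0.3668] side@z [ 0.4934 -0.3643]
left_medium [337.2567 189.8092] [282.6104 211.8317] [ 0.5311 -0.0697  0.0761] 0.31 top@z [ 0.5301 -0.0698] side@z [ 0.5311 -0.0678]
right_small [373.5619 186.6179] [291.1797 193.1817] [ 0.5389 -0.1547  0.0702] 0.19 top@z [ 0.5386 -0.1548] side@z [ 0.5396 -0.1549]
left_large [239.6018 203.2548] [259.9216 275.6296] [0.4997 0.1545 0.0851] 0.29 top@z [0.4989 0.1542] side@z [0.5    0.1552]
right_medium [279.8309 203.4537] [275.1283 249.8236] [0.4999 0.0631 0.0769] 0.26 top@z [0.4991 0.0629] side@z [0.5001 0.0641]
small 1390 [ 0.5637 -0.3228] -1.19 L [ 0.4916 -0.2763] R [ 0.4898 -0.3663] 0.0014784545945600441
medium 1398 [ 0.6042 -0.1079] 2.92 L [ 0.529  -0.0667] R [ 0.5336 -0.1566] 0.0016997345719978602
large 1159 [0.5709 0.1082] 1.21 L [0.497  0.1516] R [0.4989 0.0616] 0.0013111028343326947
spare 1294 [0.589  0.3242] -3.77 L [0.5192 0.3739] R [0.5132 0.2841] 0.0013046161482498236
```

```bash
cat > go.py <<'E'
import sys
from h import *
from scipy.spatial.transform import Rotation as Ro
# go.py x y z yaw(last heading, deg)
x,y,z,yaw=map(float,sys.argv[1:5])
s=telemetry.get_state(); q=s["ee_rot"]; R=Ro.from_quat(q[[1,2,3,0]]).as_matrix()
zt=np.degrees(np.arctan2(R[1,2],R[0,2]))
a=np.radians(yaw-90); Rt=np.array([[np.sin(a),0,np.cos(a)],[-np.cos(a),0,np.sin(a)],[0,-1,0]])
d=np.array([x,y,z])-s["tool_pos"]
print("t",round(s["clock"],2),"pos",s["tool_pos"].round(4),"heading",round(zt+90,2),"open",round(s["opening"],4),"F",s["ft_force"].round(1),"tilt",np.round(R[2],4))
print("turn about tool y",round(zt-(yaw-90),2),"; shift cm AFTER turn",(Rt.T@d*100).round(2),"; before turn",(R.T@d*100).round(2))
E
python3 go.py .4995 .063 .20 1.2
```

```text
t 1.3 pos [ 0.2232 -0.5027  0.2483] heading 23.93 open 0.0857 F [ 0.2 -0.2 -0.1] tilt [-0. -1. -0.]
turn about tool y 22.73 ; shift cm AFTER turn [-28.81   4.83 -55.98] ; before turn [-48.21   4.83 -40.5 ]
```

Request:
apply_moves([
  {"fingers": 1,"dp": [0,0,0],"delta_rot": [0,7.58,0]},
  {"fingers": 1,"dp": [0,0,0],"delta_rot": [0,7.58,0]},
  {"fingers": 1,"dp": [0,0,0],"delta_rot": [0,7.58,0]},
  {"fingers": 1,"dp": [-1.92,0.32,-3.73],"delta_rot": [0,0,0]},
  {"fingers": 1,"dp": [-1.92,0.32,-3.73],"delta_rot": [0,0,0]},
  {"fingers": 1,"dp": [-1.92,0.32,-3.73],"delta_rot": [0,0,0]},
  {"fingers": 1,"dp": [-1.92,0.32,-3.73],"delta_rot": [0,0,0]},
  {"fingers": 1,"dp": [-1.92,0.32,-3.73],"delta_rot": [0,0,0]},
  {"fingers": 1,"dp": [-1.92,0.32,-3.73],"delta_rot": [0,0,0]},
  {"fingers": 1,"dp": [-1.92,0.32,-3.73],"delta_rot": [0,0,0]},
  {"fingers": 1,"dp": [-1.92,0.32,-3.73],"delta_rot": [0,0,0]},
  {"fingers": 1,"dp": [-1.92,0.32,-3.73],"delta_rot": [0,0,0]},
  {"fingers": 1,"dp": [-1.92,0.32,-3.73],"delta_rot": [0,0,0]},
  {"fingers": 1,"dp": [-1.92,0.32,-3.73],"delta_rot": [0,0,0]},
  {"fingers": 1,"dp": [-1.92,0.32,-3.73],"delta_rot": [0,0,0]},
  {"fingers": 1,"dp": [-1.92,0.32,-3.73],"delta_rot": [0,0,0]},
  {"fingers": 1,"dp": [-1.92,0.32,-3.73],"delta_rot": [0,0,0]},
  {"fingers": 1,"dp": [-1.92,0.32,-3.73],"delta_rot": [0,0,0]},
  {"fingers": 1,"dp": [0,0,0],"delta_rot": [0,0,0]},
])

```text
clock: 3.2
tool_pos: [0.5007, 0.0668, 0.1999]
ee_rot: [0.009, -0.009, 0.708, -0.706]
ft_force: [-0.2, -1.2, -0.3]
opening: 0.0855
```

```bash
python3 go.py .4995 .063 .058 1.2
python3 - <<'E'
from h import *
c=eyes.capture("side"); cv2.imwrite("pics/side1.png",c["image"][:,:,::-1])
E
```

```text
t 3.2 pos [0.5007 0.0668 0.1999] heading 1.47 open 0.0855 F [-0.2 -1.2 -0.3] tilt [-7.0e-04 -1.0e+00 -1.7e-03]
turn about tool y 0.27 ; shift cm AFTER turn [ 0.12 14.19  0.38] ; before turn [ 0.14 14.19  0.4 ]
```

View pics/side1.png

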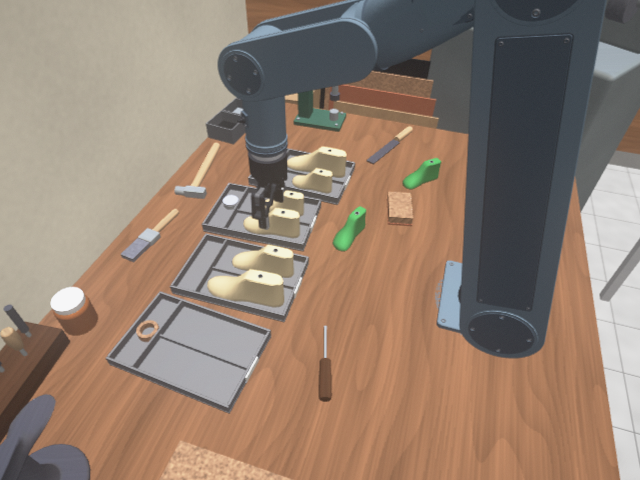

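The picture shows the gripper above the trays at (263,205) in the side view, clear of everything, with all six lasts still standing. I'll descend halfway and let it settle.

Request:
apply_moves([
  {"fingers": 0.4,"dp": [0,3.5,0],"delta_rot": [0,0,0]},
  {"fingers": 0.4,"dp": [0,3.5,0],"delta_rot": [0,0,0]},
  {"fingers": 0.4,"dp": [0,0,0],"delta_rot": [0,0,0]},
  {"fingers": 0.4,"dp": [0,0,0],"delta_rot": [0,0,0]},
])

```text
clock: 3.65
tool_pos: [0.4991, 0.0618, 0.1306]
ee_rot: [-0.007, 0.007, -0.707, 0.707]
ft_force: [1.1, -1.0, 0.1]
opening: 0.0595
```

```bash
python3 go.py .4995 .063 .058 1.2
python3 - <<'E'
from h import *
a=[]
for n in ("top","side"):
    c=eyes.capture(n); a.append(c["image"][:,:,::-1])
cv2.imwrite("pics/b2.png",cv2.resize(a[0][100:250,180:380],None,fx=4,fy=4))
cv2.imwrite("pics/s2.png",cv2.resize(a[1][170:330,160:340],None,fx=3.5,fy=3.5))
E
```

```text
t 3.65 pos [0.4991 0.0618 0.1306] heading 1.13 open 0.0595 F [ 1.1 -1.   0.1] tilt [ 1.3e-03 -1.0e+00  1.0e-04]
turn about tool y -0.07 ; shift cm AFTER turn [-0.05  7.26 -0.12] ; before turn [-0.06  7.26 -0.12]
```

View pics/s2.png

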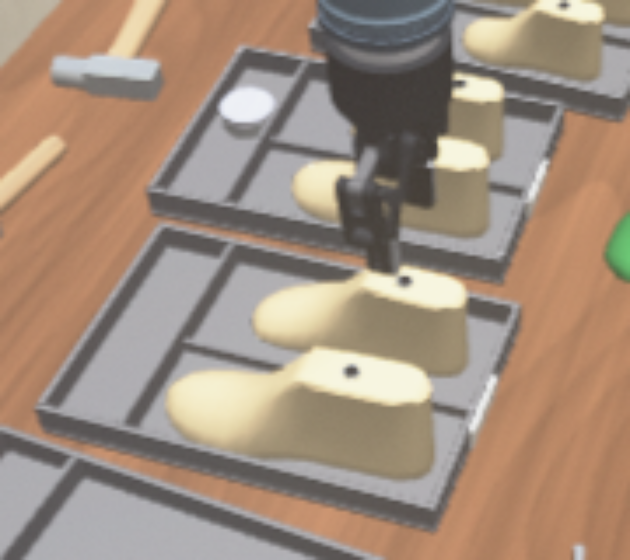

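View pics/b2.png

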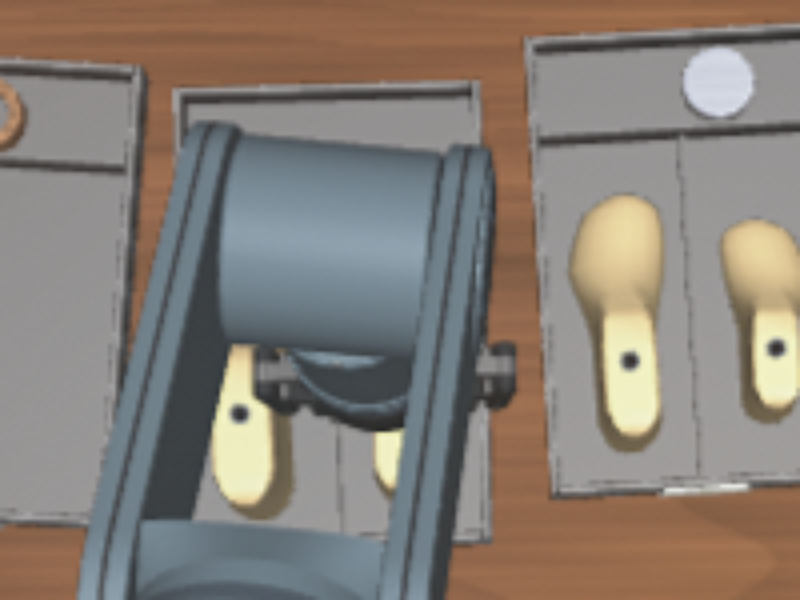

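The fingers straddle the medium right last's place. They are centred at about x=384 in the top crop, which fits the last's hole once parallax is allowed for. Now I'll descend and close.

Request:
apply_moves([
  {"fingers": 0.4,"dp": [0,2.5,0],"delta_rot": [0,0,0]},
  {"fingers": 0.4,"dp": [0,2.5,0],"delta_rot": [0,0,0]},
  {"fingers": 0.4,"dp": [0,2.2,0],"delta_rot": [0,0,0]},
  {"fingers": 0.4,"dp": [0,0,0],"delta_rot": [0,0,0]},
  {"fingers": 0.4,"dp": [0,0,0],"delta_rot": [0,0,0]},
  {"fingers": 0.4,"dp": [0,0,0],"delta_rot": [0,0,0]},
  {"fingers": -1,"dp": [0,0,0],"delta_rot": [0,0,0]},
  {"fingers": -1,"dp": [0,0,0],"delta_rot": [0,0,0]},
  {"fingers": -1,"dp": [0,0,0],"delta_rot": [0,0,0]},
  {"fingers": -1,"dp": [0,0,0],"delta_rot": [0,0,0]},
  {"fingers": -1,"dp": [0,0,0],"delta_rot": [0,0,0]},
  {"fingers": -1,"dp": [0,0,0],"delta_rot": [0,0,0]},
])

```text
clock: 4.95
tool_pos: [0.5002, 0.0626, 0.0595]
ee_rot: [-0.008, 0.007, -0.707, 0.707]
ft_force: [-0.9, -0.4, 5.5]
opening: 0.0303
```

```bash
python3 go.py .5152 .284 .18 -3.8
python3 - <<'E'
from h import *
c=eyes.capture("side"); cv2.imwrite("pics/s3.png",cv2.resize(c["image"][170:330,160:340,::-1],None,fx=3.5,fy=3.5))
E
```

```text
t 4.95 pos [0.5002 0.0626 0.0595] heading 1.2 open 0.0303 F [-0.9 -0.4  5.5] tilt [-2.e-03 -1.e+00  4.e-04]
turn about tool y 5.0 ; shift cm AFTER turn [ -0.03 -12.05 -22.19] ; before turn [ -1.99 -12.05 -22.1 ]
```

View pics/s3.png

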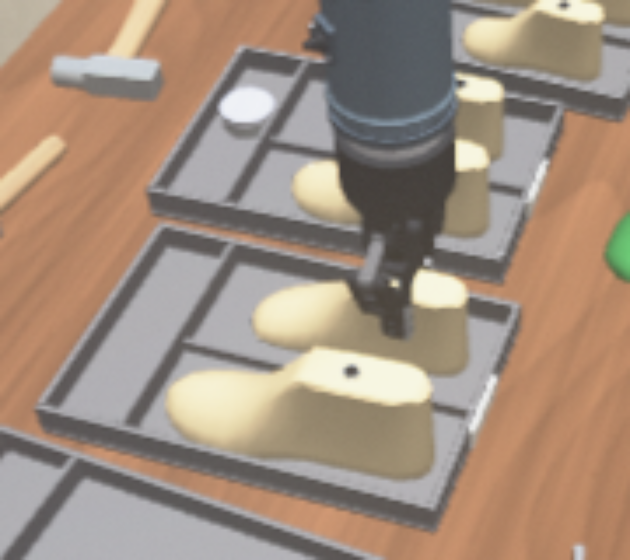

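It holds the medium right last: opening 30 mm, and the side picture shows the fingers on the cone at (400,300). Now I'll lift it and carry it to the spare tray.

Request:
apply_moves([
  {"fingers": -1,"dp": [0,-2,0],"delta_rot": [0,0,0]},
  {"fingers": -1,"dp": [0,-3.5,0],"delta_rot": [0,0,0]},
  {"fingers": -1,"dp": [0,-3.5,0],"delta_rot": [0,0,0]},
  {"fingers": -1,"dp": [0,-3,0],"delta_rot": [0,0,0]},
  {"fingers": -1,"dp": [0,0,0],"delta_rot": [0,5,0]},
  {"fingers": -1,"dp": [0,0,-2],"delta_rot": [0,0,0]},
  {"fingers": -1,"dp": [0,0,-3.5],"delta_rot": [0,0,0]},
  {"fingers": -1,"dp": [0,0,-3.5],"delta_rot": [0,0,0]},
  {"fingers": -1,"dp": [0,0,-3.5],"delta_rot": [0,0,0]},
  {"fingers": -1,"dp": [0,0,-3.5],"delta_rot": [0,0,0]},
  {"fingers": -1,"dp": [0,0,-3.2],"delta_rot": [0,0,0]},
  {"fingers": -1,"dp": [0,0,-2],"delta_rot": [0,0,0]},
  {"fingers": -1,"dp": [0,0,-1],"delta_rot": [0,0,0]},
  {"fingers": -1,"dp": [0,0,0],"delta_rot": [0,0,0]},
  {"fingers": -1,"dp": [0,0,0],"delta_rot": [0,0,0]},
  {"fingers": -1,"dp": [0,0,0],"delta_rot": [0,0,0]},
])

```text
clock: 6.6
tool_pos: [0.5141, 0.283, 0.1783]
ee_rot: [0.024, -0.024, -0.707, 0.707]
ft_force: [-0.2, -0.5, -1.7]
opening: 0.0303
```

```bash
python3 go.py .5152 .284 .0605 -3.8
python3 - <<'E'
from h import *
c=eyes.capture("side"); cv2.imwrite("pics/s4.png",cv2.resize(c["image"][170:420,80:340,::-1],None,fx=2.4,fy=2.4))
E
```

```text
t 6.6 pos [0.5141 0.283  0.1783] heading -3.87 open 0.0303 F [-0.2 -0.5 -1.7] tilt [ 4.e-04 -1.e+00  6.e-04]
turn about tool y -0.07 ; shift cm AFTER turn [-0.1  11.78 -0.1 ] ; before turn [-0.11 11.78 -0.11]
```

View pics/s4.png

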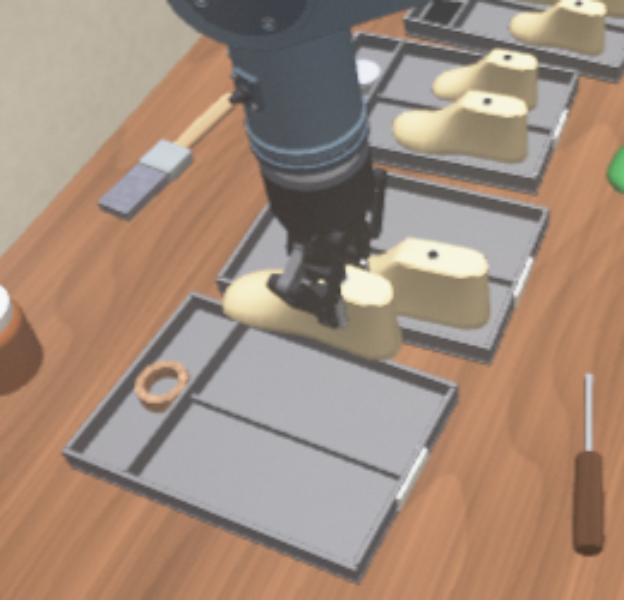

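The last hangs level at (320,310) in the crop, behind the spare tray. I'll lower it, release and rise.

Request:
apply_moves([
  {"fingers": -1,"dp": [-0.1,3.5,-0.1],"delta_rot": [0,0,0]},
  {"fingers": -1,"dp": [0,3.5,0],"delta_rot": [0,0,0]},
  {"fingers": -1,"dp": [0,2.5,0],"delta_rot": [0,0,0]},
  {"fingers": -1,"dp": [0,1.5,0],"delta_rot": [0,0,0]},
  {"fingers": -1,"dp": [0,0.7,0],"delta_rot": [0,0,0]},
  {"fingers": -1,"dp": [0,0.1,0],"delta_rot": [0,0,0]},
  {"fingers": -1,"dp": [0,0,0],"delta_rot": [0,0,0]},
  {"fingers": -1,"dp": [0,0,0],"delta_rot": [0,0,0]},
  {"fingers": 0.4,"dp": [0,0,0],"delta_rot": [0,0,0]},
  {"fingers": 0.4,"dp": [0,0,0],"delta_rot": [0,0,0]},
  {"fingers": 0.4,"dp": [0,0,0],"delta_rot": [0,0,0]},
  {"fingers": 0.4,"dp": [0,0,0],"delta_rot": [0,0,0]},
  {"fingers": 0.4,"dp": [0,-2,0],"delta_rot": [0,0,0]},
  {"fingers": 0.4,"dp": [0,-3,0],"delta_rot": [0,0,0]},
  {"fingers": 0.4,"dp": [0,-4,0],"delta_rot": [0,0,0]},
  {"fingers": 0.4,"dp": [0,-4,0],"delta_rot": [0,0,0]},
  {"fingers": 0.4,"dp": [0,0,0],"delta_rot": [0,0,0]},
])

```text
clock: 8.35
tool_pos: [0.5185, 0.2864, 0.1969]
ee_rot: [-0.019, 0.027, 0.708, -0.705]
ft_force: [0.7, 0.5, 0.9]
opening: 0.0597
```

```bash
python3 go.py .493 -.3665 .18 -1.2
python3 - <<'E'
from h import *
c=eyes.capture("side"); cv2.imwrite("pics/s5.png",cv2.resize(c["image"][170:420,80:340,::-1],None,fx=2.4,fy=2.4))
E
```

```text
t 8.35 pos [0.5185 0.2864 0.1969] heading -3.79 open 0.0597 F [0.7 0.5 0.9] tilt [-0.011  -0.9999 -0.0045]
turn about tool y -2.59 ; shift cm AFTER turn [ 1.18  1.69 65.33] ; before turn [-1.75  1.42 65.32]
```

View pics/s5.png

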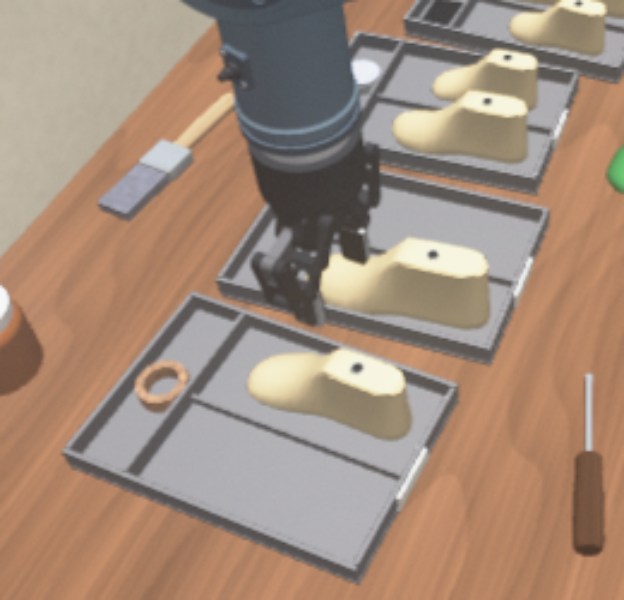

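The medium last stands in the spare tray's right half, with its hole at (357,368) in the crop. Next is the large one, in the small tray.

Request:
apply_moves([
  {"fingers": 0.4,"dp": [0,0,0],"delta_rot": [0,-2.6,0]},
  {"fingers": 0.4,"dp": [0.05,0,3],"delta_rot": [0,0,0]},
  {"fingers": 0.4,"dp": [0.05,0,4.6],"delta_rot": [0,0,0]},
  {"fingers": 0.4,"dp": [0.05,0,4.6],"delta_rot": [0,0,0]},
  {"fingers": 0.4,"dp": [0.05,0,4.6],"delta_rot": [0,0,0]},
  {"fingers": 0.4,"dp": [0.05,0,4.6],"delta_rot": [0,0,0]},
  {"fingers": 0.4,"dp": [0.05,0,4.6],"delta_rot": [0,0,0]},
  {"fingers": 0.4,"dp": [0.05,0,4.6],"delta_rot": [0,0,0]},
  {"fingers": 0.4,"dp": [0.06,0,4.6],"delta_rot": [0,0,0]},
  {"fingers": 0.4,"dp": [0.06,0,4.6],"delta_rot": [0,0,0]},
  {"fingers": 0.4,"dp": [0.06,0,4.6],"delta_rot": [0,0,0]},
  {"fingers": 0.4,"dp": [0.06,0,4.6],"delta_rot": [0,0,0]},
  {"fingers": 0.4,"dp": [0.06,0,4.6],"delta_rot": [0,0,0]},
  {"fingers": 0.4,"dp": [0.06,0,4.5],"delta_rot": [0,0,0]},
  {"fingers": 0.4,"dp": [0.06,0,4.5],"delta_rot": [0,0,0]},
  {"fingers": 0.4,"dp": [0.06,0,2.5],"delta_rot": [0,0,0]},
  {"fingers": 0.4,"dp": [0,0,0],"delta_rot": [0,0,0]},
  {"fingers": 0.4,"dp": [0,0,0],"delta_rot": [0,0,0]},
  {"fingers": 0.4,"dp": [0,0,0],"delta_rot": [0,0,0]},
])

```text
clock: 10.3
tool_pos: [0.493, -0.3641, 0.1894]
ee_rot: [-0.008, 0.007, 0.708, -0.706]
ft_force: [0.1, 0.5, 0.1]
opening: 0.06
```

```bash
python3 go.py .493 -.3665 .062 -1.2
python3 - <<'E'
from h import *
np.set_printoptions(suppress=True,precision=4)
ct=eyes.capture("top"); cs=eyes.capture("side")
for k,g in dict(right_medium=(.515,.284,.078),left_large=(.4997,.1545,.086),left_medium=(.531,-.07,.078),right_small=(.539,-.155,.07)).items():
    a,_=hole(ct,np.array(g)); b,_=hole(cs,np.array(g)); print(k,tri([ct,cs],[a,b]))
for o in lasts(ct): print(o["px"],o["n"],round(o["ztop"],4),np.round(o["rect"],1))
E
```

```text
t 10.3 pos [ 0.493  -0.3641  0.1894] heading -1.16 open 0.06 F [0.1 0.5 0.1] tilt [ 0.0013 -1.     -0.0018]
turn about tool y 0.04 ; shift cm AFTER turn [-0.   12.74  0.24] ; before turn [-0.02 12.74  0.27]
right_medium (array([0.515 , 0.2845, 0.0775]), np.float64(0.1656888413843376))
left_large (array([0.4997, 0.1545, 0.0852]), np.float64(0.2946030760311089))
left_medium (array([ 0.5311, -0.0697,  0.0762]), np.float64(0.3149699855558765))
right_small (array([ 0.539 , -0.1547,  0.0702]), np.float64(0.18589695553492902))
[323, 149, 23, 60] 913 0.0815 [525.3 -70.3  30.2  70.5  89.6]
[228, 152, 27, 75] 1275 0.0891 [492.6 153.9  84.2  34.7   4.2]
[447, 153, 23, 30] 442 0.0465 [ 578.5 -358.2   23.6   49.    44.2]
[360, 155, 22, 47] 619 0.0732 [ 533.3 -154.6   26.2   57.3   88.9]
[176, 156, 29, 61] 973 0.0814 [507.7 285.4  31.7  71.2  84.6]
[414, 173, 20, 41] 492 0.0723 [ 496.6 -277.4   25.1   40.4   80.1]
[562, 274, 37, 14] 236 0.0274 [ 309.9 -649.5   86.7   17.    69.3]
```

The medium last landed at (.515, .2845), within 1 mm of the command, so the camera and arm agree. I'll descend on the large one.

Request:
apply_moves([
  {"fingers": 0.4,"dp": [0,3.5,0.2],"delta_rot": [0,0,0]},
  {"fingers": 0.4,"dp": [0,3.5,0],"delta_rot": [0,0,0]},
  {"fingers": 0.4,"dp": [0,3,0],"delta_rot": [0,0,0]},
  {"fingers": 0.4,"dp": [0,1.7,0],"delta_rot": [0,0,0]},
  {"fingers": 0.4,"dp": [0,1.0,0],"delta_rot": [0,0,0]},
  {"fingers": 0.4,"dp": [0,0,0],"delta_rot": [0,0,0]},
  {"fingers": 0.4,"dp": [0,0,0],"delta_rot": [0,0,0]},
  {"fingers": -1,"dp": [0,0,0],"delta_rot": [0,0,0]},
  {"fingers": -1,"dp": [0,0,0],"delta_rot": [0,0,0]},
  {"fingers": -1,"dp": [0,0,0],"delta_rot": [0,0,0]},
  {"fingers": -1,"dp": [0,0,0],"delta_rot": [0,0,0]},
  {"fingers": -1,"dp": [0,0,0],"delta_rot": [0,0,0]},
])

```text
clock: 11.6
tool_pos: [0.4938, -0.3679, 0.0648]
ee_rot: [0.007, -0.008, -0.707, 0.708]
ft_force: [0.4, 2.2, 5.9]
opening: 0.0344
```

```bash
python3 go.py .5016 .062 .18 1.2;python3 - <<'E'
from h import *
c=eyes.capture("side"); cv2.imwrite("pics/s6.png",cv2.resize(c["image"][120:270,200:380,::-1],None,fx=3.5,fy=3.5))
E
```

```text
t 11.6 pos [ 0.4938 -0.3679  0.0648] heading -1.2 open 0.0344 F [0.4 2.2 5.9] tilt [-0.0018 -1.      0.0015]
turn about tool y -2.4 ; shift cm AFTER turn [ -1.68 -11.52 -42.97] ; before turn [  0.11 -11.58 -42.98]
```

View pics/s6.png

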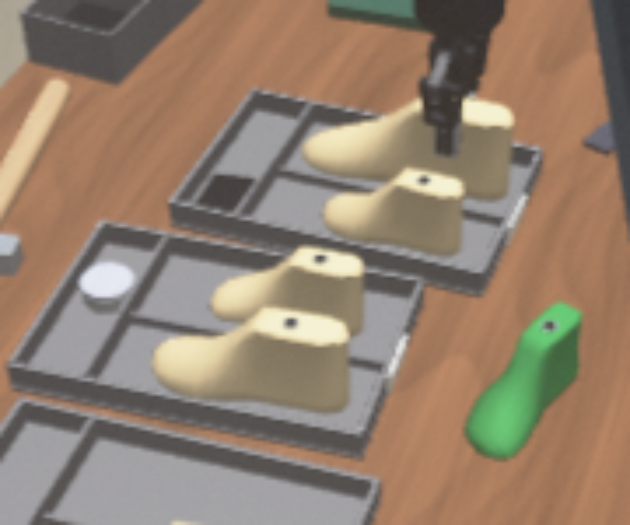

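It has gripped the large one: opening 34 mm, and the left small last at (395,210) is untouched. I'll lift it and carry it to the large tray.

Request:
apply_moves([
  {"fingers": -1,"dp": [0,-2,0],"delta_rot": [0,0,0]},
  {"fingers": -1,"dp": [0,-3.5,0],"delta_rot": [0,0,0]},
  {"fingers": -1,"dp": [0,-3.5,0],"delta_rot": [0,0,0]},
  {"fingers": -1,"dp": [0,-3,0],"delta_rot": [0,0,0]},
  {"fingers": -1,"dp": [0,0,0],"delta_rot": [0,-2.4,0]},
  {"fingers": -1,"dp": [-0.1,0,-2],"delta_rot": [0,0,0]},
  {"fingers": -1,"dp": [-0.2,0,-4],"delta_rot": [0,0,0]},
  {"fingers": -1,"dp": [-0.2,0,-4.5],"delta_rot": [0,0,0]},
  {"fingers": -1,"dp": [-0.2,0,-4.5],"delta_rot": [0,0,0]},
  {"fingers": -1,"dp": [-0.2,0,-4.5],"delta_rot": [0,0,0]},
  {"fingers": -1,"dp": [-0.2,0,-4.5],"delta_rot": [0,0,0]},
  {"fingers": -1,"dp": [-0.2,0,-4.5],"delta_rot": [0,0,0]},
  {"fingers": -1,"dp": [-0.2,0,-4.5],"delta_rot": [0,0,0]},
  {"fingers": -1,"dp": [-0.2,0,-4.5],"delta_rot": [0,0,0]},
  {"fingers": -1,"dp": [0,0,-3.5],"delta_rot": [0,0,0]},
  {"fingers": -1,"dp": [0,0,-2],"delta_rot": [0,0,0]},
  {"fingers": -1,"dp": [0,0,0],"delta_rot": [0,0,0]},
  {"fingers": -1,"dp": [0,0,0],"delta_rot": [0,0,0]},
  {"fingers": -1,"dp": [0,0,0],"delta_rot": [0,0,0]},
  {"fingers": -1,"dp": [0,0,0],"delta_rot": [0,0,0]},
])

```text
clock: 13.65
tool_pos: [0.5011, 0.0618, 0.1831]
ee_rot: [-0.007, 0.007, -0.707, 0.707]
ft_force: [0.7, -0.0, -4.1]
opening: 0.0344
```

```bash
python3 go.py .5016 .062 .0655 1.2;python3 - <<'E'
from h import *
c=eyes.capture("side"); cv2.imwrite("pics/s7.png",cv2.resize(c["image"][150:330,150:350,::-1],None,fx=3.2,fy=3.2))
E
```

```text
t 13.65 pos [0.5011 0.0618 0.1831] heading 1.11 open 0.0344 F [ 0.7 -0.  -4.1] tilt [ 5.e-04 -1.e+00  2.e-04]
turn about tool y -0.09 ; shift cm AFTER turn [-0.05 11.76 -0.02] ; before turn [-0.06 11.76 -0.02]
```

View pics/s7.png

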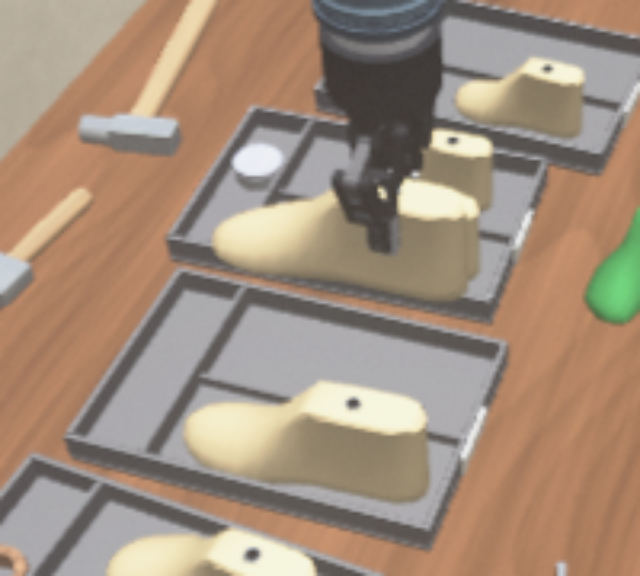

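The large last hangs level over the large tray's right half at (350,240) in the crop. I'll lower and release.

Request:
apply_moves([
  {"fingers": -1,"dp": [-0.05,3.5,0],"delta_rot": [0,0,0]},
  {"fingers": -1,"dp": [0,3.5,0],"delta_rot": [0,0,0]},
  {"fingers": -1,"dp": [0,2.5,0],"delta_rot": [0,0,0]},
  {"fingers": -1,"dp": [0,1.5,0],"delta_rot": [0,0,0]},
  {"fingers": -1,"dp": [0,0.7,0],"delta_rot": [0,0,0]},
  {"fingers": -1,"dp": [0,0.1,0],"delta_rot": [0,0,0]},
  {"fingers": -1,"dp": [0,0,0],"delta_rot": [0,0,0]},
  {"fingers": -1,"dp": [0,0,0],"delta_rot": [0,0,0]},
  {"fingers": 0.4,"dp": [0,0,0],"delta_rot": [0,0,0]},
  {"fingers": 0.4,"dp": [0,0,0],"delta_rot": [0,0,0]},
  {"fingers": 0.4,"dp": [0,0,0],"delta_rot": [0,0,0]},
  {"fingers": 0.4,"dp": [0,0,0],"delta_rot": [0,0,0]},
  {"fingers": 0.4,"dp": [0,-2,0],"delta_rot": [0,0,0]},
  {"fingers": 0.4,"dp": [0,-3,0],"delta_rot": [0,0,0]},
  {"fingers": 0.4,"dp": [0,-4,0],"delta_rot": [0,0,0]},
  {"fingers": 0.4,"dp": [0,-3.5,0],"delta_rot": [0,0,0]},
  {"fingers": 0.4,"dp": [0,0,0],"delta_rot": [0,0,0]},
  {"fingers": 0.4,"dp": [0,0,0],"delta_rot": [0,0,0]},
  {"fingers": 0.4,"dp": [0,0,0],"delta_rot": [0,0,0]},
])

```text
clock: 15.6
tool_pos: [0.5008, 0.0628, 0.1892]
ee_rot: [0.007, -0.008, 0.707, -0.707]
ft_force: [-1.0, 0.1, -0.0]
opening: 0.0597
```

```bash
python3 go.py .539 -.155 .185 2.9;python3 - <<'E'
from h import *
c=eyes.capture("side"); cv2.imwrite("pics/s8.png",cv2.resize(c["image"][150:330,150:350,::-1],None,fx=3.2,fy=3.2))
E
```

```text
t 15.6 pos [0.5008 0.0628 0.1892] heading 1.2 open 0.0597 F [-1.   0.1 -0. ] tilt [ 2.e-03 -1.e+00 -2.e-04]
turn about tool y -1.7 ; shift cm AFTER turn [-2.71  0.42 21.95] ; before turn [-3.36  0.41 21.86]
```

View pics/s8.png

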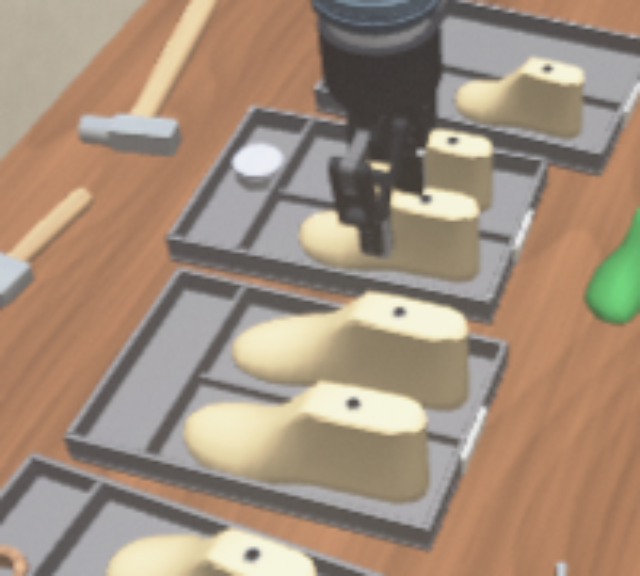

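The large pair now stands together, with holes at (399,312) and (353,403) in the crop. Next is the small one.

Request:
apply_moves([
  {"fingers": 0.4,"dp": [0,0,0],"delta_rot": [0,-1.7,0]},
  {"fingers": 0.4,"dp": [-0.4,0,2.5],"delta_rot": [0,0,0]},
  {"fingers": 0.4,"dp": [-0.5,0,4.3],"delta_rot": [0,0,0]},
  {"fingers": 0.4,"dp": [-0.5,0,4.3],"delta_rot": [0,0,0]},
  {"fingers": 0.4,"dp": [-0.5,0,4.3],"delta_rot": [0,0,0]},
  {"fingers": 0.4,"dp": [-0.5,0,4.1],"delta_rot": [0,0,0]},
  {"fingers": 0.4,"dp": [-0.25,0,2.45],"delta_rot": [0,0,0]},
  {"fingers": 0.4,"dp": [0,0,0],"delta_rot": [0,0,0]},
  {"fingers": 0.4,"dp": [0,0,0],"delta_rot": [0,0,0]},
  {"fingers": 0.4,"dp": [0,0,0],"delta_rot": [0,0,0]},
  {"fingers": 0.4,"dp": [0,0,0],"delta_rot": [0,0,0]},
])

```text
clock: 16.75
tool_pos: [0.539, -0.1537, 0.1901]
ee_rot: [0.018, -0.019, 0.707, -0.707]
ft_force: [0.1, 0.1, 0.2]
opening: 0.0601
```

```bash
python3 go.py .539 -.155 .052 2.9
```

```text
t 16.75 pos [ 0.539  -0.1537  0.1901] heading 3.0 open 0.0601 F [0.1 0.1 0.2] tilt [ 5.e-04 -1.e+00 -6.e-04]
turn about tool y 0.1 ; shift cm AFTER turn [1.000e-02 1.381e+01 1.200e-01] ; before turn [ 0.   13.81  0.13]
```

Request:
apply_moves([
  {"fingers": 0.4,"dp": [0,4,0.1],"delta_rot": [0,0,0]},
  {"fingers": 0.4,"dp": [0,4,0],"delta_rot": [0,0,0]},
  {"fingers": 0.4,"dp": [0,3,0],"delta_rot": [0,0,0]},
  {"fingers": 0.4,"dp": [0,1.8,0],"delta_rot": [0,0,0]},
  {"fingers": 0.4,"dp": [0,0.9,0],"delta_rot": [0,0,0]},
  {"fingers": 0.4,"dp": [0,0,0],"delta_rot": [0,0,0]},
  {"fingers": 0.4,"dp": [0,0,0],"delta_rot": [0,0,0]},
  {"fingers": -1,"dp": [0,0,0],"delta_rot": [0,0,0]},
  {"fingers": -1,"dp": [0,0,0],"delta_rot": [0,0,0]},
  {"fingers": -1,"dp": [0,0,0],"delta_rot": [0,0,0]},
  {"fingers": -1,"dp": [0,0,0],"delta_rot": [0,0,0]},
  {"fingers": -1,"dp": [0,0,0],"delta_rot": [0,0,0]},
])

```text
clock: 17.95
tool_pos: [0.5401, -0.1565, 0.0546]
ee_rot: [-0.019, 0.017, -0.707, 0.707]
ft_force: [0.1, 1.6, 6.8]
opening: 0.0266
```

```bash
python3 go.py .4917 -.3668 .175 -1.2;python3 - <<'E'
from h import *
c=eyes.capture("side"); cv2.imwrite("pics/s9.png",cv2.resize(c["image"][120:270,200:380,::-1],None,fx=3.5,fy=3.5))
E
```

```text
t 17.95 pos [ 0.5401 -0.1565  0.0546] heading 2.89 open 0.0266 F [0.1 1.6 6.8] tilt [-0.002 -1.     0.001]
turn about tool y 4.09 ; shift cm AFTER turn [  4.4  -12.04  21.13] ; before turn [  5.87 -12.03  20.77]
```

View pics/s9.png

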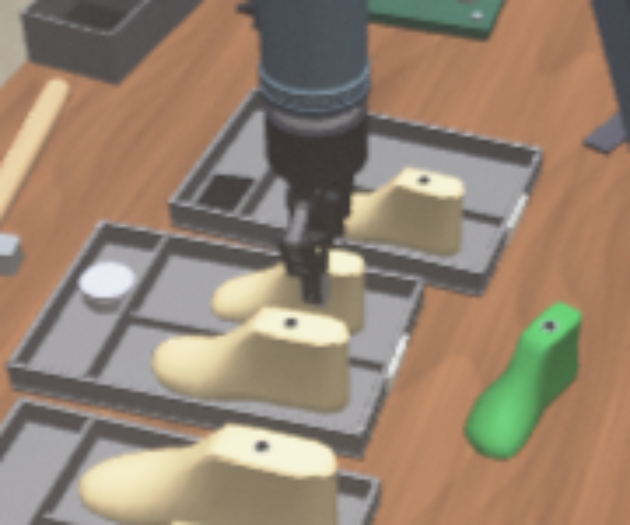

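It has gripped the small pale last: opening 26.6 mm, fingers at (312,285) in the crop, green one untouched. I'll carry it to the small tray.

Request:
apply_moves([
  {"fingers": -1,"dp": [0,-2,0],"delta_rot": [0,0,0]},
  {"fingers": -1,"dp": [0,-3.5,0],"delta_rot": [0,0,0]},
  {"fingers": -1,"dp": [0,-3.5,0],"delta_rot": [0,0,0]},
  {"fingers": -1,"dp": [0,-3,0],"delta_rot": [0,0,0]},
  {"fingers": -1,"dp": [0,0,0],"delta_rot": [0,4.1,0]},
  {"fingers": -1,"dp": [0.4,0,2],"delta_rot": [0,0,0]},
  {"fingers": -1,"dp": [0.8,0,3.8],"delta_rot": [0,0,0]},
  {"fingers": -1,"dp": [0.8,0,4],"delta_rot": [0,0,0]},
  {"fingers": -1,"dp": [0.8,0,4],"delta_rot": [0,0,0]},
  {"fingers": -1,"dp": [0.8,0,4],"delta_rot": [0,0,0]},
  {"fingers": -1,"dp": [0.7,0,3.3],"delta_rot": [0,0,0]},
  {"fingers": -1,"dp": [0,0,0],"delta_rot": [0,0,0]},
  {"fingers": -1,"dp": [0,0,0],"delta_rot": [0,0,0]},
  {"fingers": -1,"dp": [0,0,0],"delta_rot": [0,0,0]},
  {"fingers": -1,"dp": [0,0,0],"delta_rot": [0,0,0]},
])

```text
clock: 19.5
tool_pos: [0.4922, -0.3648, 0.1733]
ee_rot: [-0.007, 0.007, 0.707, -0.707]
ft_force: [-0.3, -0.6, -1.0]
opening: 0.027
```

```bash
python3 go.py .4925 -.3668 .0555 -1.2;python3 - <<'E'
from h import *
c=eyes.capture("side"); cv2.imwrite("pics/s10.png",cv2.resize(c["image"][90:270,200:380,::-1],None,fx=3.3,fy=3.3))
E
```

```text
t 19.5 pos [ 0.4922 -0.3648  0.1733] heading -1.12 open 0.027 F [-0.3 -0.6 -1. ] tilt [ 2.e-04 -1.e+00 -6.e-04]
turn about tool y 0.08 ; shift cm AFTER turn [-0.03 11.78  0.2 ] ; before turn [-0.04 11.78  0.2 ]
```

View pics/s10.png

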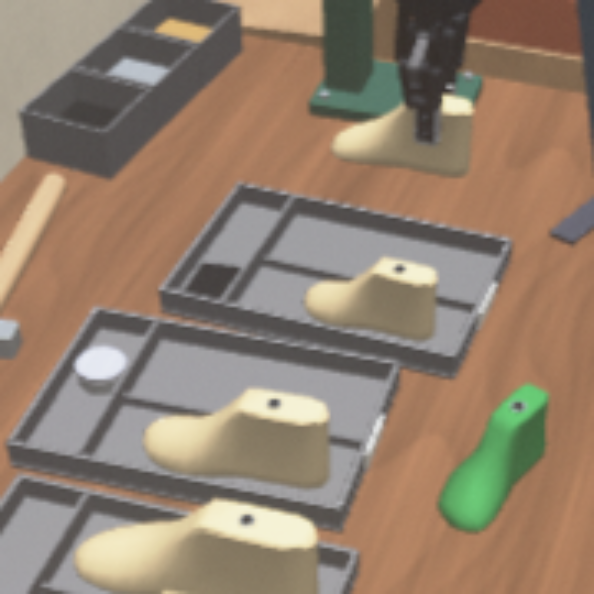

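The small last hangs level above its empty place, at (415,140) in the crop. I'll lower and release.

Request:
apply_moves([
  {"fingers": -1,"dp": [0,3.5,0.2],"delta_rot": [0,0,0]},
  {"fingers": -1,"dp": [0,3.5,0],"delta_rot": [0,0,0]},
  {"fingers": -1,"dp": [0,2.5,0],"delta_rot": [0,0,0]},
  {"fingers": -1,"dp": [0,1.5,0],"delta_rot": [0,0,0]},
  {"fingers": -1,"dp": [0,0.7,0],"delta_rot": [0,0,0]},
  {"fingers": -1,"dp": [0,0.1,0],"delta_rot": [0,0,0]},
  {"fingers": -1,"dp": [0,0,0],"delta_rot": [0,0,0]},
  {"fingers": -1,"dp": [0,0,0],"delta_rot": [0,0,0]},
  {"fingers": 0.4,"dp": [0,0,0],"delta_rot": [0,0,0]},
  {"fingers": 0.4,"dp": [0,0,0],"delta_rot": [0,0,0]},
  {"fingers": 0.4,"dp": [0,0,0],"delta_rot": [0,0,0]},
  {"fingers": 0.4,"dp": [0,0,0],"delta_rot": [0,0,0]},
  {"fingers": 0.4,"dp": [0,-2,0],"delta_rot": [0,0,0]},
  {"fingers": 0.4,"dp": [0,-3,0],"delta_rot": [0,0,0]},
  {"fingers": 0.4,"dp": [0,-4,0],"delta_rot": [0,0,0]},
  {"fingers": 0.4,"dp": [0,-4,0],"delta_rot": [0,0,0]},
  {"fingers": 0.4,"dp": [0,0,0],"delta_rot": [0,0,0]},
  {"fingers": 0.4,"dp": [0,0,0],"delta_rot": [0,0,0]},
  {"fingers": 0.4,"dp": [0,0,0],"delta_rot": [0,0,0]},
])

```text
clock: 21.45
tool_pos: [0.4913, -0.3676, 0.1841]
ee_rot: [-0.008, 0.007, 0.708, -0.706]
ft_force: [0.3, -0.8, -1.0]
opening: 0.0603
```

```bash
python3 go.py .515 .2845 .19 -3.8;python3 - <<'E'
from h import *
c=eyes.capture("side"); cv2.imwrite("pics/s11.png",cv2.resize(c["image"][90:270,200:380,::-1],None,fx=3.3,fy=3.3))
E
```

```text
t 21.45 pos [ 0.4913 -0.3676  0.1841] heading -1.21 open 0.0603 F [ 0.3 -0.8 -1. ] tilt [ 0.0016 -1.     -0.0016]
turn about tool y 2.59 ; shift cm AFTER turn [  1.95  -0.59 -65.22] ; before turn [ -1.    -0.49 -65.25]
```

View pics/s11.png

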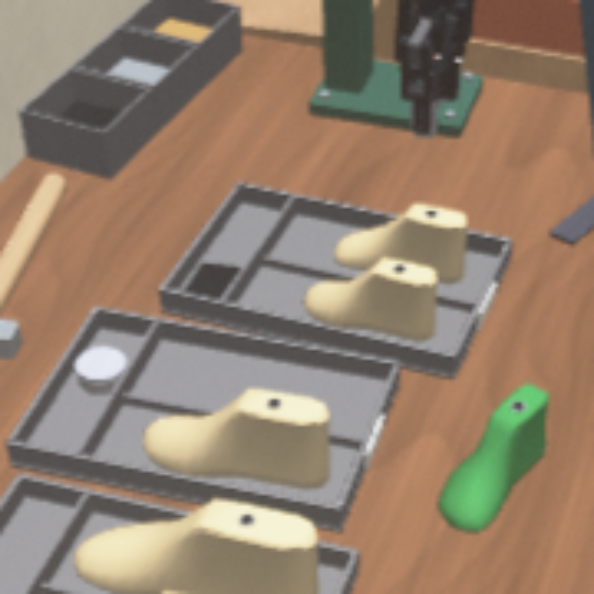

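The small pair is set, with holes at (431,213) and (399,268) in the crop. Now I'll fetch the medium one from the spare tray.

Request:
apply_moves([
  {"fingers": 0.4,"dp": [0,-0.6,0],"delta_rot": [0,2.6,0]},
  {"fingers": 0.4,"dp": [0.1,0,-3],"delta_rot": [0,0,0]},
  {"fingers": 0.4,"dp": [0.1,0,-4.6],"delta_rot": [0,0,0]},
  {"fingers": 0.4,"dp": [0.1,0,-4.6],"delta_rot": [0,0,0]},
  {"fingers": 0.4,"dp": [0.15,0,-4.6],"delta_rot": [0,0,0]},
  {"fingers": 0.4,"dp": [0.15,0,-4.6],"delta_rot": [0,0,0]},
  {"fingers": 0.4,"dp": [0.15,0,-4.6],"delta_rot": [0,0,0]},
  {"fingers": 0.4,"dp": [0.15,0,-4.6],"delta_rot": [0,0,0]},
  {"fingers": 0.4,"dp": [0.15,0,-4.6],"delta_rot": [0,0,0]},
  {"fingers": 0.4,"dp": [0.15,0,-4.6],"delta_rot": [0,0,0]},
  {"fingers": 0.4,"dp": [0.15,0,-4.6],"delta_rot": [0,0,0]},
  {"fingers": 0.4,"dp": [0.15,0,-4.6],"delta_rot": [0,0,0]},
  {"fingers": 0.4,"dp": [0.15,0,-4.6],"delta_rot": [0,0,0]},
  {"fingers": 0.4,"dp": [0.15,0,-4.6],"delta_rot": [0,0,0]},
  {"fingers": 0.4,"dp": [0.15,0,-4.6],"delta_rot": [0,0,0]},
  {"fingers": 0.4,"dp": [0,0,-2.4],"delta_rot": [0,0,0]},
  {"fingers": 0.4,"dp": [0,0,0],"delta_rot": [0,0,0]},
  {"fingers": 0.4,"dp": [0,0,0],"delta_rot": [0,0,0]},
  {"fingers": 0.4,"dp": [0,0,0],"delta_rot": [0,0,0]},
  {"fingers": 0.4,"dp": [0,0,0],"delta_rot": [0,0,0]},
])

```text
clock: 23.5
tool_pos: [0.5157, 0.2823, 0.191]
ee_rot: [0.024, -0.024, -0.707, 0.707]
ft_force: [-0.1, 0.2, -0.0]
opening: 0.0597
```

```bash
python3 go.py .515 .2845 .058 -3.8
```

```text
t 23.5 pos [0.5157 0.2823 0.191 ] heading -3.9 open 0.0597 F [-0.1  0.2 -0. ] tilt [ 7.e-04 -1.e+00  6.e-04]
turn about tool y -0.1 ; shift cm AFTER turn [ 0.08 13.3  -0.21] ; before turn [ 0.07 13.3  -0.22]
```

Request:
apply_moves([
  {"fingers": 0.4,"dp": [0.05,4,-0.2],"delta_rot": [0,0,0]},
  {"fingers": 0.4,"dp": [0,4,0],"delta_rot": [0,0,0]},
  {"fingers": 0.4,"dp": [0,3,0],"delta_rot": [0,0,0]},
  {"fingers": 0.4,"dp": [0,1.5,0],"delta_rot": [0,0,0]},
  {"fingers": 0.4,"dp": [0,0.8,0],"delta_rot": [0,0,0]},
  {"fingers": 0.4,"dp": [0,0,0],"delta_rot": [0,0,0]},
  {"fingers": 0.4,"dp": [0,0,0],"delta_rot": [0,0,0]},
  {"fingers": -1,"dp": [0,0,0],"delta_rot": [0,0,0]},
  {"fingers": -1,"dp": [0,0,0],"delta_rot": [0,0,0]},
  {"fingers": -1,"dp": [0,0,0],"delta_rot": [0,0,0]},
  {"fingers": -1,"dp": [0,0,0],"delta_rot": [0,0,0]},
  {"fingers": -1,"dp": [0,0,0],"delta_rot": [0,0,0]},
])

```text
clock: 24.7
tool_pos: [0.5161, 0.2859, 0.0596]
ee_rot: [-0.023, 0.024, 0.707, -0.706]
ft_force: [-0.4, -1.2, 6.0]
opening: 0.0302
```

```bash
python3 go.py .5356 -.1565 .18 2.9
```

```text
t 24.7 pos [0.5161 0.2859 0.0596] heading -3.79 open 0.0302 F [-0.4 -1.2  6. ] tilt [-2.2e-03 -1.0e+00 -7.0e-04]
turn about tool y -6.69 ; shift cm AFTER turn [  0.29 -12.04  44.29] ; before turn [ -4.9  -12.06  44.01]
```

Request:
apply_moves([
  {"fingers": -1,"dp": [0,-2,0],"delta_rot": [0,0,0]},
  {"fingers": -1,"dp": [0,-3.5,0],"delta_rot": [0,0,0]},
  {"fingers": -1,"dp": [0,-3.5,0],"delta_rot": [0,0,0]},
  {"fingers": -1,"dp": [0,-3,0],"delta_rot": [0,0,0]},
  {"fingers": -1,"dp": [0,0,0],"delta_rot": [0,-3.4,0]},
  {"fingers": -1,"dp": [0,0,0],"delta_rot": [0,-3.3,0]},
  {"fingers": -1,"dp": [0.2,0,2.5],"delta_rot": [0,0,0]},
  {"fingers": -1,"dp": [0,0,4.5],"delta_rot": [0,0,0]},
  {"fingers": -1,"dp": [0,0,4.5],"delta_rot": [0,0,0]},
  {"fingers": -1,"dp": [0,0,4.5],"delta_rot": [0,0,0]},
  {"fingers": -1,"dp": [0,0,4.5],"delta_rot": [0,0,0]},
  {"fingers": -1,"dp": [0,0,4.5],"delta_rot": [0,0,0]},
  {"fingers": -1,"dp": [0,0,4.5],"delta_rot": [0,0,0]},
  {"fingers": -1,"dp": [0,0,4.5],"delta_rot": [0,0,0]},
  {"fingers": -1,"dp": [0,0,4.5],"delta_rot": [0,0,0]},
  {"fingers": -1,"dp": [0,0,3.8],"delta_rot": [0,0,0]},
  {"fingers": -1,"dp": [0,0,2],"delta_rot": [0,0,0]},
  {"fingers": -1,"dp": [0,0,0],"delta_rot": [0,0,0]},
  {"fingers": -1,"dp": [0,0,0],"delta_rot": [0,0,0]},
  {"fingers": -1,"dp": [0,0,0],"delta_rot": [0,0,0]},
])

```text
clock: 26.7
tool_pos: [0.5353, -0.1555, 0.178]
ee_rot: [0.018, -0.018, 0.707, -0.707]
ft_force: [-0.1, 0.6, -2.1]
opening: 0.0302
```

```bash
python3 go.py .5365 -.1562 .0605 2.9;python3 - <<'E'
from h import *
c=eyes.capture("side"); cv2.imwrite("pics/s12.png",cv2.resize(c["image"][110:290,180:380,::-1],None,fx=3.3,fy=3.3))
E
```

```text
t 26.7 pos [ 0.5353 -0.1555  0.178 ] heading 2.95 open 0.0302 F [-0.1  0.6 -2.1] tilt [ 8.e-04 -1.e+00 -1.e-03]
turn about tool y 0.05 ; shift cm AFTER turn [-0.12 11.75  0.08] ; before turn [-0.13 11.75  0.09]
```

View pics/s12.png

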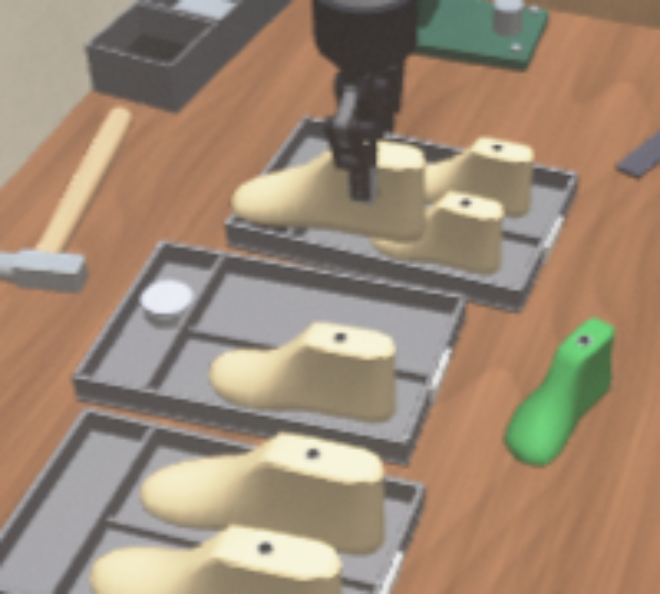

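The medium last hangs level over its place, at (340,190) in the crop. I'll lower, release and rise.

Request:
apply_moves([
  {"fingers": -1,"dp": [-0.1,3.5,0.08],"delta_rot": [0,0,0]},
  {"fingers": -1,"dp": [0,3.5,0],"delta_rot": [0,0,0]},
  {"fingers": -1,"dp": [0,2.5,0],"delta_rot": [0,0,0]},
  {"fingers": -1,"dp": [0,1.5,0],"delta_rot": [0,0,0]},
  {"fingers": -1,"dp": [0,0.7,0],"delta_rot": [0,0,0]},
  {"fingers": -1,"dp": [0,0.1,0],"delta_rot": [0,0,0]},
  {"fingers": -1,"dp": [0,0,0],"delta_rot": [0,0,0]},
  {"fingers": -1,"dp": [0,0,0],"delta_rot": [0,0,0]},
  {"fingers": 0.4,"dp": [0,0,0],"delta_rot": [0,0,0]},
  {"fingers": 0.4,"dp": [0,0,0],"delta_rot": [0,0,0]},
  {"fingers": 0.4,"dp": [0,0,0],"delta_rot": [0,0,0]},
  {"fingers": 0.4,"dp": [0,0,0],"delta_rot": [0,0,0]},
  {"fingers": 0.4,"dp": [0,-2,0],"delta_rot": [0,0,0]},
  {"fingers": 0.4,"dp": [0,-3,0],"delta_rot": [0,0,0]},
  {"fingers": 0.4,"dp": [0,-4,0],"delta_rot": [0,0,0]},
  {"fingers": 0.4,"dp": [0,-4,0],"delta_rot": [0,0,0]},
  {"fingers": 0.4,"dp": [0,-2,0],"delta_rot": [0,0,0]},
])

```text
clock: 28.45
tool_pos: [0.538, -0.1583, 0.2143]
ee_rot: [-0.02, 0.016, -0.706, 0.708]
ft_force: [-0.2, 0.2, -0.3]
opening: 0.0598
```

Request:
apply_moves([
  {"fingers": 0.4,"dp": [3,-1,0],"delta_rot": [0,0,0]},
  {"fingers": 0.4,"dp": [4,0,0],"delta_rot": [0,0,0]},
  {"fingers": 0.4,"dp": [4,0,0],"delta_rot": [0,0,0]},
  {"fingers": 0.4,"dp": [4,0,0],"delta_rot": [0,0,0]},
  {"fingers": 0.4,"dp": [3,0,0],"delta_rot": [0,0,0]},
  {"fingers": 0.4,"dp": [0,0,0],"delta_rot": [0,0,0]},
  {"fingers": 0.4,"dp": [0,0,0],"delta_rot": [0,0,0]},
  {"fingers": 0.4,"dp": [0,0,0],"delta_rot": [0,0,0]},
])

```text
clock: 29.25
tool_pos: [0.3578, -0.1671, 0.2207]
ee_rot: [-0.018, 0.017, -0.707, 0.707]
ft_force: [0.7, 0.5, -0.7]
opening: 0.0599
```

Run:
```python
from h import *
np.set_printoptions(suppress=True,precision=4)
ct=eyes.capture("top"); cs=eyes.capture("side"); print(telemetry.get_state()["tool_pos"])
G=dict(left_small=(.4934,-.2794,.07),right_small=(.492,-.367,.07),left_medium=(.5311,-.0697,.078),right_medium=(.5355,-.1565,.078),left_large=(.4997,.1545,.086),right_large=(.5016,.062,.086))
for k,g in G.items():
    g=np.array(g); a,_=hole(ct,g); b,_=hole(cs,g); print(k,*tri([ct,cs],[a,b]))
def ax(o):
    a,b=o["rect"][2:4]; t=o["rect"][4]; return (t if a>b else t-90)
for o in lasts(ct): print(o["px"],round(o["ztop"],4),np.round(o["rect"],1),round(ax(o),1))
cv2.imwrite("pics/t13.png",cv2.resize(ct["image"][95:245,120:490],None,fx=2.1,fy=2.1,interpolation=cv2.INTER_CUBIC)[:,:,::-1])
cv2.imwrite("pics/s13.png",cs["image"][:,:,::-1])
```

```text
[ 0.3578 -0.1668  0.2204]
left_small [ 0.4934 -0.2795  0.0687] 0.16625661114363766
right_small [ 0.4908 -0.3687  0.07  ] 0.19523627984057157
left_medium [ 0.5311 -0.0697  0.0762] 0.3146032911201928
right_medium [ 0.536  -0.1582  0.0764] 0.26191664021206407
left_large [0.4997 0.1545 0.0852] 0.2932040020246234
right_large [0.5021 0.0619 0.0844] 0.24814242728797353
[359, 146, 25, 61] 0.0812 [ 529.2 -158.    70.5   30.6    0.7] 0.7
[323, 149, 23, 60] 0.0808 [524.4 -70.2  30.2  73.   89.8] -0.2
[268, 151, 28, 75] 0.0891 [494.6  62.8  84.3  34.5   0.9] 0.9
[228, 152, 27, 75] 0.0892 [492.1 154.4  85.9  34.7   0.8] 0.8
[414, 173, 20, 43] 0.0728 [ 494.6 -277.7   26.1   43.2   86.9] -3.1
[450, 174, 21, 48] 0.0731 [ 485.6 -366.8   24.8   54.6   88.1] -1.9
[562, 274, 37, 14] 0.0272 [ 309.6 -647.5   85.2   17.9   69.2] 69.2
```

View pics/t13.png

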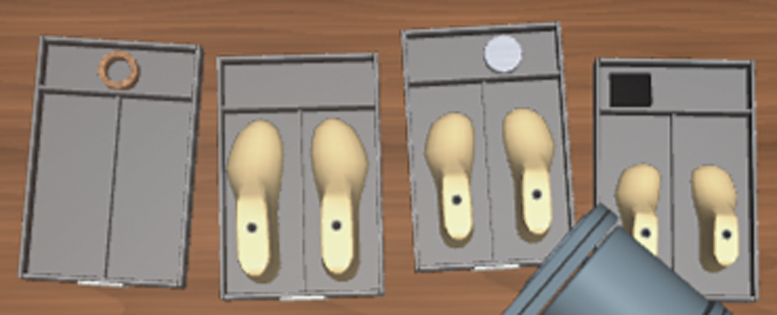

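View pics/s13.png

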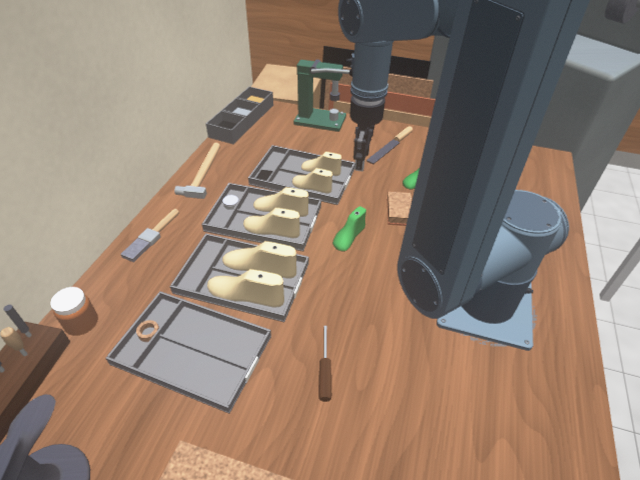

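Both views show three matched pairs. The top crop has holes at (252,228)/(337,226) for large, (457,200)/(537,195) for medium and (646,233)/(726,234) for small. The spare tray is empty, the left lasts have not moved and the arm is clear.

```bash
python3 -c "
from cell import order
print(order.sign_off())"
```

```text
the job is handed in; nothing more can be done
None
```

Every right last now stands upright in the right-hand half of its own tray, toe forward beside its left mate, and the job is handed in. I set the medium right last in the spare tray, moved the large to tray_large and the small to tray_small, then brought the medium to tray_medium. It took about 29 s of the 120 s allowed, and the green look-alikes were not touched.

The last two-camera check showed:
- **Level:** each right last is within about 1 mm of level with its mate.
- **Sideways position:** each right last is about 2 mm or less from its place, as measured against the fitted trays.
- **Left lasts:** all three are within 0.1 mm of where they started.
- **Spare tray:** empty, with the gripper clear of everything.

Nothing failed, but some readings disagreed slightly:
- **Heights:** the top camera's depth read the cone tops about 3 mm too high. The two-view measurement came within 2 mm of the stated heights, and I used that.
- **Tray positions:** my tray fits sat 2–3 mm off the left lasts along x, so I took the level from the mates.
- **Headings:** the rough headings from the top-view outlines scatter by 2–3°. In the top view the toes look parallel to their mates.

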